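Dock the pen screwdriver in its charging well

ROBOT

A 6-joint arm with a two-finger parallel gripper is mounted at the origin on the work surface. World frame = base frame: x ahead of the robot, y to its left, z up, the work surface at z = 0. Lengths are in m, angles in degrees, forces in N, time in s.
With the tool pointing down it reaches from about 0.4 to 0.825 m from the base axis. Payload 7 kg.
Tool frame: the origin (TCP) lies on the front face of the gripper's body, between the roots of the fingers; the fingertips stand 66 mm ahead of it and the grasp point (between the pads) lies 47 mm ahead of it (ctrl.grasp_offset is the z of the grasp point in the tool frame, in m); z points along the fingers, y is the direction in which the jaws open and shut (so a half turn about z gives the same grasp; the last joint's range is limited). The gripper opens to 88 mm and grips with 3 to 60 N. Pads are 19 mm wide; open, the fingers measure 130 mm over their backs; the gripper's body (78 mm by 193 mm) begins 47 mm behind the grasp point.
Start: joints at [82.512, 20.546, 0.682, 0, -70.136, -16.507], TCP at [0.275, 0.617, 0.292] pointing down, gripper open.
Joint ranges: [-176.03, 176.03], [-82.01, 121.73], [-58.28, 71.71], [-173.87, 95.51], [-174.79, -0.11], [-173.66, 173.66]. Speed limits (degrees/s): [136.94, 136.94, 172.46, 180, 180, 180].

INTERFACE

Orientations are given as [roll, pitch, yaw] about the fixed x, y, z axes, in that order (R = Rz(yaw) Ry(pitch) Rx(roll)).
In Python, from plant import ctrl gives the robot as it stands.
- The arm moves only by the shell command python3 -m creep 'ROWS'. ROWS is JSON, a list of rows, each a list of 7 numbers: the turn, a rotation vector about the tool's x, y, z in rad, then the shift along the tool's x, y, z in m, then the opening, from 0 (shut) to 1 (fully open). In form: [[wx, wy, wz, dx, dy, dz, grip], ...]. A call has 1 to 12 rows; each row is the pose to reach, as a shift and turn from the pose commanded when the call began, along the tool's axes at that moment; what a row does not reach only later rows make up. A row lasts 1/12 s, in which the tool goes at most 41.7 mm and 7.16 degrees, less where a joint would pass 70% of its speed; a pose out of reach is approached as far as the arm can. A call with a gripper value outside its range is refused whole. The fingers move at their own pace and stop on an object; the grip force is fixed at half the most. Time passes only in rows, so rows that repeat a pose let the fingers close. It gives the time, the measured TCP pose, the force and the opening at its end, in the units of the state.
- ctrl.get_obs(): the state, without advancing time (a new reading comes with each control period).
- ctrl.snapshot(name): name is "scene" or "top" or "wrist"; returns the picture (480x640x3 uint8, blue, green, red); there is no depth.
- ctrl.camera_model(name): a dict with "K" (3x3 intrinsics, pixels), "rvec" (rotation vector, rad) and "tvec" (3), from world to camera coordinates, as OpenCV has them. Camera axes: x right, y down, z forward; pixel columns grow to the right and rows downward; lengths in m; the calibration is good to about 2 mm. A picture is of the moment at which its call begins: read the wrist's pose just before it. camera_model takes no time and is no camera call; for the wrist camera it gives the pose at the moment of the call.
- ctrl.close_job(): hands the job in, once; it reports no verdict.
The state is a dict: "clock": time; "joint_pos": joint angles; "qvel": joint speeds; "tau": joint torques, N m; "tool_pos": TCP position; "orientation": TCP orientation; "force": force on the tool from outside, world axes, zero at the start; "moment": the same for the moment, N m; "opening": finger opening in m.
Only numpy, scipy, OpenCV 4.12 (cv2) and the standard library are available. Lean on these libraries where they do the work, as an engineer would, in place of code of your own. Each camera call takes 0.05 s, during which the arm holds its last target.

TASK

Take the electric pen screwdriver with the orange band out of the pen stand, put it tip down into the white charging dock and push it fully home, until it bottoms and the lower edge of its orange band is level with the dock's rim. Leave it standing there, released, and leave the other two pens standing in the stand.

Things in the scene. Friction and masses are not known exactly. Their poses are not given: they have to be found in the camera images.
- driver_mid (a point): Centre (half-way up) of the pen with ORANGE band and end cap: a dark rod 150 mm long, 16 mm thick, 80 g, upright (z from tip to cap), its last 12 mm tapering to an 8 mm flat tip. Band: 80 to 90 mm from the tip, so its lower edge is 5 mm above this point; cap top 75 mm above. Grip it 45 mm above this point. It starts loose in a stand hole; lift it 45 mm to clear the hole, 170 mm to clear the other pens.
- dock_rim (a point): Centre of the mouth, at rim height, of the fixed white dock: round, 90 mm high, on a 96 mm black foot. Funnel 40 mm wide at the rim, narrowing over 20 mm to a blind bore 20 mm wide. A stiff plunger inside stops a pen with its band 25 mm above the rim; a 5 to 7 N push slides it 25 mm to its hard stop, where it stays. The floor is then 80 mm below the rim (pen centre 5 mm below this point).
- blue_pen_mid (a point): Centre of another pen of the same shape and size, with blue band and blue end cap; to be left in the stand. The stand is a fixed grey block 70 x 230 mm, 55 mm high, with three holes in a row, 80 mm apart, 21 mm wide and 45 mm deep; the three pens stand upright in them, tip down, in any order.
- white_pen_mid (a point): Centre of a third pen of the same shape and size, with white band and white end cap, standing in the same stand; to be left there.
There are look-alikes about, which are no part of the job. Leave any green look-alike of the part that bears driver_mid alone.

How it is judged:
By the outcome, as a careful person would: the job done as asked, in the order asked, and still so for the second after the job is handed in, with the robot touching nothing.
It also fails if it takes over 42 s, if anything falls off the work surface, if the arm or the gripper's body presses on something with over 40 N, if the wrist force passes 120 N, or if a joint passes its speed limit or range.

## Working session

There is one attempt and no reset: what is moved stays moved. The work goes in short steps, Python scripts to look and compute and a shell command to move; the robot and the scene stay as the last step left them, time stands still between calls to the robot, and variables do not carry over. Pictures are saved under pics/ and viewed, and the job is handed in when it is done.

```bash
mkdir -p pics; ls; python3 - <<'E'
from plant import ctrl
import cv2
print(ctrl.get_obs())
for n in("scene","top","wrist"):
    m=ctrl.camera_model(n);print(n,m)
    cv2.imwrite(f"pics/{n}0.png",ctrl.snapshot(n))
E
```

```text
pics
{'clock': 0.0, 'joint_pos': array([ 8.25122791e+01,  2.05928899e+01,  6.35464796e-01, -1.78661431e-02,
       -7.01360027e+01, -1.65075222e+01]), 'qvel': array([ 0.02096817,  0.11974257,  0.05583184, -0.05987134, -0.02470598,
        0.01411617]), 'tau': array([ 1.87517021e-04, -5.82708442e+01,  2.93043888e+01,  6.99652523e+00,
        6.87154839e-03, -1.69074842e-04]), 'tool_pos': array([0.2743641 , 0.61632952, 0.29122611]), 'orientation': array([ 1.79905651e+02, -1.04459034e-02, -2.40013189e+01]), 'force': array([-0.93001313, -0.35864876, -0.45158521]), 'moment': array([ 0.01208313, -0.00938056,  0.016733  ]), 'opening': 0.08777921236400907}
scene {'K': array([[525.30745288,   0.        , 325.11541919],
       [  0.        , 525.30745288, 241.09068534],
       [  0.        ,   0.        ,   1.        ]]), 'rvec': array([ 1.92291028,  1.31387428, -0.60179341]), 'tvec': array([-0.19785471, -0.28794334,  1.48315699])}
top {'K': array([[583.70645971,   0.        , 318.81706185],
       [  0.        , 583.70645971, 238.34365415],
       [  0.        ,   0.        ,   1.        ]]), 'rvec': array([ 2.19963608, -2.17219855,  0.1146432 ]), 'tvec': array([-0.04654034,  0.60820291,  1.18616627])}
wrist {'K': array([[428.27932212,   0.        , 319.08792364],
       [  0.        , 428.27932212, 239.20180689],
       [  0.        ,   0.        ,   1.        ]]), 'rvec': array([-1.61790113,  2.49169997,  0.34396947]), 'tvec': array([ 0.67541833, -0.03413465,  0.39098911])}
```

View pics/scene0.png

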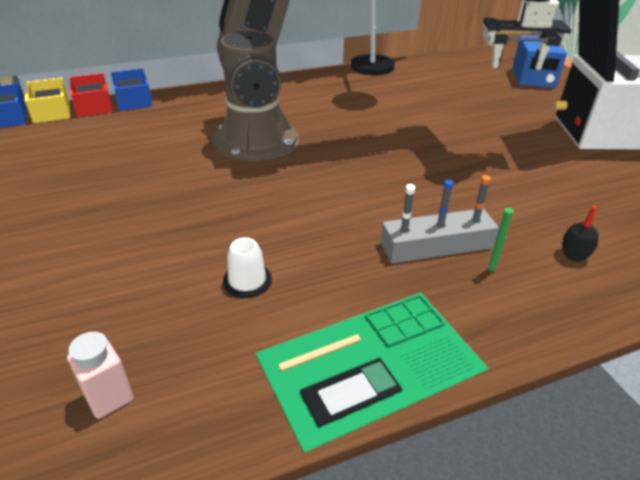

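View pics/top0.png

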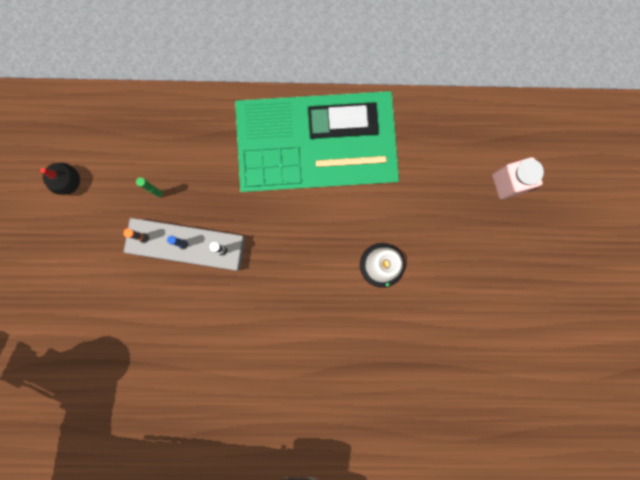

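View pics/wrist0.png

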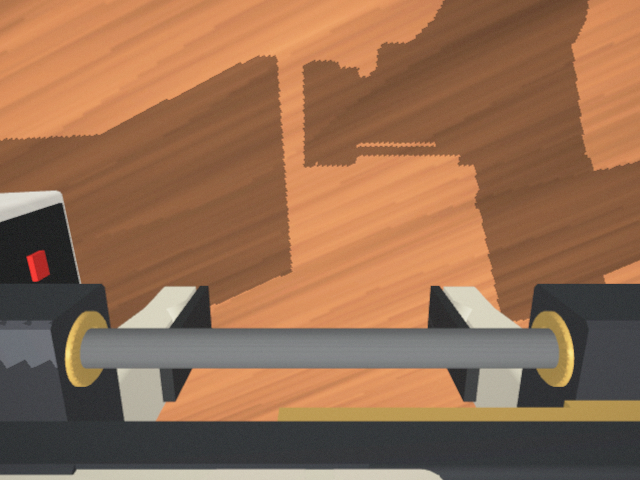

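Scene: orange-capped pen at (486,180) in the stand, with white (410,188) and blue (448,184). A green stick (508,211) and a red stick in a black pot (590,215) are the look-alikes. Dock at (246,265). Top view: orange (128,233), blue (173,240), white (214,247), green (142,183), red (44,170), dock (384,264). I choose the orange one in the end hole of the stand.

```bash
cat > h.py <<'E'
import numpy as np,cv2
def P(m):
    R=cv2.Rodrigues(np.array(m["rvec"]))[0];return np.array(m["K"])@np.c_[R,np.array(m["tvec"])]
def ray(m,uv,z):
    R=cv2.Rodrigues(np.array(m["rvec"]))[0];t=np.array(m["tvec"]);c=-R.T@t
    d=R.T@np.linalg.inv(m["K"])@np.array([uv[0],uv[1],1.]);return c+d*(z-c[2])/d[2]
def tri(m1,a,m2,b):
    X=cv2.triangulatePoints(P(m1),P(m2),np.array(a,float).reshape(2,1),np.array(b,float).reshape(2,1));return (X[:3]/X[3]).ravel()
def proj(m,X):
    return cv2.projectPoints(np.array(X,float).reshape(-1,3),m["rvec"],m["tvec"],m["K"],None)[0].reshape(-1,2)
E
python3 - <<'E'
from plant import ctrl
import cv2,numpy as np
from h import *
s=cv2.imread("pics/scene0.png");t=cv2.imread("pics/top0.png")
c1=cv2.resize(s[165:270,375:535],None,fx=5,fy=5,interpolation=cv2.INTER_CUBIC)
c2=cv2.resize(t[160:280,20:260],None,fx=3,fy=3,interpolation=cv2.INTER_CUBIC)
c3=cv2.resize(t[234:294,354:414],None,fx=5,fy=5,interpolation=cv2.INTER_CUBIC)
c4=cv2.resize(s[230:300,215:280],None,fx=5,fy=5,interpolation=cv2.INTER_CUBIC)
cv2.imwrite("pics/c1.png",c1);cv2.imwrite("pics/c2.png",c2)
H=max(c3.shape[0],c4.shape[0]);f=lambda c:np.pad(c,((0,H-c.shape[0]),(0,0),(0,0)))
cv2.imwrite("pics/c34.png",np.hstack([f(c3),f(c4)]))
for n,im,roi in(("scene",s,(375,165,535,270)),("top",t,(100,200,260,280))):
    x0,y0,x1,y1=roi;h=cv2.cvtColor(im[y0:y1,x0:x1],cv2.COLOR_BGR2HSV)
    for nm,lo,hi in(("or",(8,190,160),(18,255,255)),("bl",(105,150,90),(125,255,255)),("wh",(0,0,190),(180,50,255))):
        k,_,st,ce=cv2.connectedComponentsWithStats(cv2.inRange(h,lo,hi))
        for i in range(1,k):
            if st[i,4]>5: print(n,nm,st[i]+[x0,y0,0,0,0],(ce[i]+[x0,y0]).round(1))
E
```

```text
scene or [483 178   6   5  24] [485.3 180.3]
scene bl [445 180   8   9  59] [448.1 183.7]
scene bl [441 209   5   4  17] [442.8 210.8]
scene wh [406 184  10  10  71] [410.2 187.7]
scene wh [434 212  38  23 388] [454.6 222.7]
scene wh [470 213  25  17 167] [483.8 223. ]
scene wh [404 215   6   3  16] [406.5 215.9]
scene wh [396 217  40  24 413] [418.3 227.7]
scene wh [386 221  14  11  99] [392.7 225.6]
top bl [168 237   9   7  44] [171.9 239.8]
top wh [ 125  219  116   50 2631] [183.5 245.3]
```

View pics/c1.png

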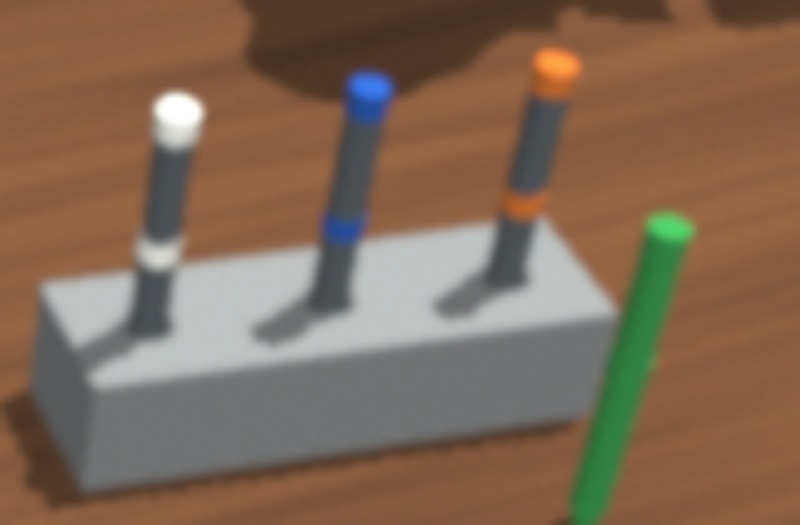

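View pics/c2.png

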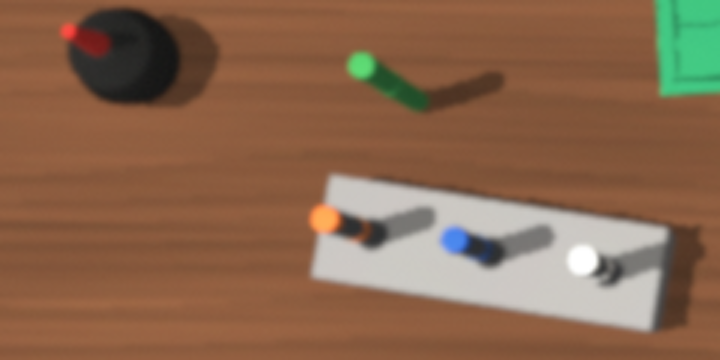

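View pics/c34.png

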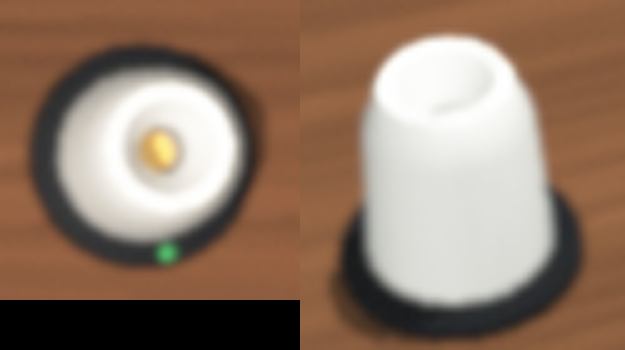

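```bash
python3 - <<'E'
from plant import ctrl
from h import *
S=ctrl.camera_model("scene");T=ctrl.camera_model("top")
pts=dict(orange=((486,177.6),(127.7,232.7)),blue=((448.8,181.9),(171.3,239.7)),white=((410.4,186.2),(213.7,246.3)),green=((508.5,210.5),(140,181.6)),dock=((244,245.5),(388.5,262.5)))
for n,(a,b) in pts.items():
    X=tri(S,a,T,b);z=.09 if n=="dock" else .16
    print(n,X.round(4),"S",ray(S,a,z).round(4)[:2],"T",ray(T,b,z).round(4)[:2])
# stand hole feet / entry at z=.055
for n,a,b in (("or",(508,284),(372,233)),("bl",(331,305),(490,251)),("wh",(151,330),(608,270))):
    print(n,"entry S",ray(S,(375+a[0]/5,165+a[1]/5),.055).round(4)[:2],"T",ray(T,(20+b[0]/3,160+b[1]/3),.055).round(4)[:2])
print("foot T",ray(T,(354+147/5-.4,234+155/5-.4),.006).round(4),"bore",ray(T,(354+158/5-.4,234+150/5-.4),.035).round(4))
print("stand corners",[ray(T,(20+u/3,160+v/3),.055)[:2].round(3) for u,v in((331,174),(669,227),(652,330),(312,277))])
im=cv2.imread("pics/top0.png");g=cv2.cvtColor(im,cv2.COLOR_BGR2GRAY);m=np.zeros_like(g);m[236:292,355:412]=(g[236:292,355:412]<62)*255
c=max(cv2.findContours(m,0,2)[0],key=cv2.contourArea);e=cv2.fitEllipse(cv2.convexHull(c));print(e,ray(T,e[0],.006).round(4))
E
```

```text
orange [0.6024 0.3139 0.162 ] S [0.5998 0.3155] T [0.6029 0.315 ]
blue [0.5908 0.2342 0.1625] S [0.5876 0.2367] T [0.591  0.2348]
white [0.5794 0.1557 0.1633] S [0.5749 0.1579] T [0.5799 0.1568]
green [0.6995 0.2982 0.1513] S [0.7087 0.2878] T [0.6983 0.2962]
dock [ 0.5574 -0.1744  0.0938] S [ 0.5531 -0.1729] T [ 0.5574 -0.1754]
or entry S [0.6067 0.3135] T [0.6029 0.3144]
bl entry S [0.5931 0.2353] T [0.5918 0.235 ]
wh entry S [0.5817 0.1565] T [0.5801 0.1555]
foot T [ 0.5568 -0.1753  0.006 ] bore [ 0.5576 -0.1761  0.035 ]
stand corners [array([0.642, 0.343]), array([0.61 , 0.115]), array([0.54 , 0.125]), array([0.573, 0.353])]
((382.5462951660156, 264.3907775878906), (43.246543884277344, 45.43760299682617), 79.10364532470703) [ 0.5572 -0.1744  0.006 ]
```

Triangulated heights (cap tops 0.162 against 0.160 expected, rim 0.094 against 0.090) and the 79.6 mm spacing match the description. The crop confirms that the orange pen has a dark rod with an orange band and cap. Driver is at about (0.6025, 0.3145) and the dock at (0.557, -0.1747). The jaws will go across the row (yaw -98).

```bash
python3 -m creep '[[0,0,0.12,0.02,0.007,0,1],[0,0,0.24,0.06,0.02,0,1],[0,0,0.36,0.1,0.034,0,1],[0,0,0.48,0.14,0.047,0,1],[0,0,0.6,0.18,0.061,0,1],[0,0,0.72,0.22,0.075,0,1],[0,0,0.84,0.26,0.088,0,1],[0,0,0.96,0.3,0.102,0,1],[0,0,1.08,0.34,0.115,0,1],[0,0,1.2,0.38,0.129,0,1],[0,0,1.297,0.41,0.139,0,1],[0,0,1.297,0.422,0.143,0,1]]'
python3 -m creep '[[0,0,0,0,0,0,1],[0,0,0,0,0,0,1]]'
python3 - <<'E'
from plant import ctrl
import cv2
from h import *
o=ctrl.get_obs();print(o['clock'],o['tool_pos'],o['orientation'])
W=ctrl.camera_model("wrist");im=ctrl.snapshot("wrist");cv2.imwrite("pics/w1.png",im)
print(proj(W,[[.6025,.3145,.16],[.6025,.3145,.055]]),proj(W,[o['tool_pos']-[0,0,.047]]))
E
```

```text
clock: 1.15
tool_pos: [0.6046, 0.3107, 0.2915]
orientation: [180.0, -0.1, -98.8]
force: [0.0, 1.4, -0.5]
opening: 0.0876
clock: 1.32
tool_pos: [0.6022, 0.3136, 0.2915]
orientation: [180.0, -0.0, -98.4]
force: [0.2, -0.3, -0.2]
opening: 0.0876
1.3167 [0.60217394 0.31361682 0.29146062] [ 1.79950633e+02 -3.76613291e-02 -9.83619193e+01]
[[319.39238732 256.06693137]
 [319.19681114 214.81396759]] [[320.27410271 326.01415147]]
```

View pics/w1.png

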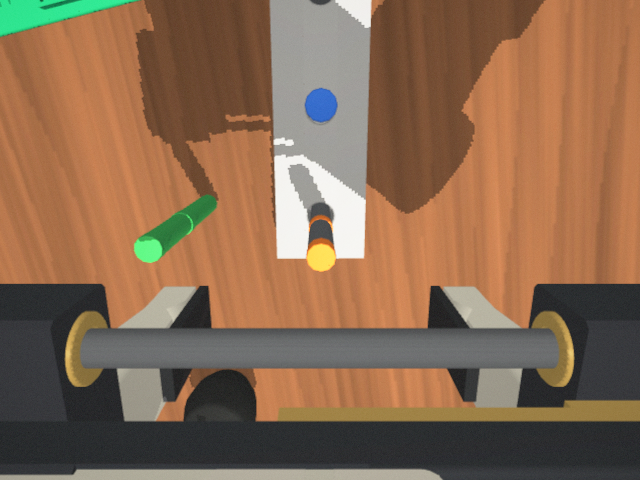

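The orange cap is at (321,257), within 2 px of the prediction, and centred between the fingers. The green stick is at (148,248), clear of the jaws. Descending.

```bash
python3 -m creep '[[0,0,0,0,0,0.02,1],[0,0,0,0,0,0.05,1],[0,0,0,0,0,0.08,1],[0,0,0,0,0,0.1,1],[0,0,0,0,0,0.11,1],[0,0,0,0,0,0.115,1],[0,0,0,0,0,0.115,1],[0,0,0,0,0,0.115,0],[0,0,0,0,0,0.115,0],[0,0,0,0,0,0.115,0],[0,0,0,0,0,0.115,0],[0,0,0,0,0,0.115,0]]'
python3 -m creep '[[0,0,0,0,0,0,0],[0,0,0,0,0,0,0],[0,0,0,0,0,0,0],[0,0,0,0,0,0,0]]'
```

```text
clock: 2.37
tool_pos: [0.6021, 0.3145, 0.178]
orientation: [-180.0, 0.1, -98.3]
force: [0.4, 0.6, 0.5]
opening: 0.0598
clock: 2.7
tool_pos: [0.6019, 0.3144, 0.1771]
orientation: [180.0, -0.0, -98.3]
force: [0.3, -0.7, -1.4]
opening: 0.033
```

```bash
python3 -m creep '[[0,0,0,0,0,0,0],[0,0,0,0,0,0,0],[0,0,0,0,0,0,0],[0,0,0,0,0,0,0],[0,0,0,0,0,0,0],[0,0,0,0,0,0,0],[0,0,0,0,0,0,0]]'

```

```text
clock: 3.28
tool_pos: [0.6018, 0.3144, 0.1771]
orientation: [180.0, -0.0, -98.3]
force: [0.2, -0.8, -0.6]
opening: 0.0155
```

```bash
python3 -m creep '[[0,0,0,0,0,-0.004,0],[0,0,0,0,0,-0.012,0],[0,0,0,0,0,-0.025,0],[0,0,0,0,0,-0.045,0],[0,0,0,0,0,-0.07,0],[0,0,0,0,0,-0.1,0],[0,0,0,0,0,-0.13,0],[0,0,0,0,0,-0.155,0],[0,0,0,0,0,-0.175,0],[0,0,0,0,0,-0.185,0],[0,0,0,0,0,-0.19,0],[0,0,0,0,0,-0.19,0]]'
python3 - <<'E'
from plant import ctrl
import cv2
from h import *
o=ctrl.get_obs();print(o['clock'],o['tool_pos'],o['opening'])
im=ctrl.snapshot("scene");cv2.imwrite("pics/s2.png",im)
S=ctrl.camera_model("scene");p=o['tool_pos']
print(proj(S,[p-[0,0,.017],p-[0,0,.167]]))
E
```

```text
clock: 4.28
tool_pos: [0.6019, 0.3144, 0.368]
orientation: [-180.0, 0.1, -98.3]
force: [0.0, -0.6, -1.3]
opening: 0.0155
4.2833 [0.60187706 0.3144427  0.36799173] 0.015473342887939875
[[509.22400188  86.00119043]
 [490.67312786 160.27983892]]
```

View pics/s2.png

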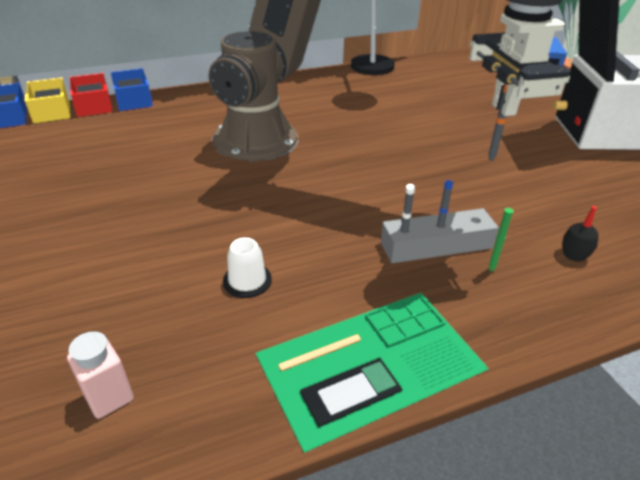

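Pen held vertical, tip at (491,159) as predicted; the other two pens are undisturbed. Moving over to the dock.

```bash
python3 -m creep '[[0,0,0,0.008,-0.0004,0,0],[0,0,0,0.028,-0.0015,0,0],[0,0,0,0.06,-0.0032,0,0],[0,0,0,0.095,-0.005,0,0],[0,0,0,0.13,-0.007,0,0],[0,0,0,0.165,-0.0088,0,0],[0,0,0,0.2,-0.0106,0,0],[0,0,0,0.235,-0.0125,0,0],[0,0,0,0.27,-0.0143,0,0],[0,0,0,0.305,-0.0162,0,0],[0,0,0,0.34,-0.018,0,0],[0,0,0,0.37,-0.0196,0,0]]'
python3 -m creep '[[0,0,0,0.025,-0.0013,0,0],[0,0,0,0.05,-0.0026,0,0],[0,0,0,0.075,-0.004,0,0],[0,0,0,0.095,-0.005,0,0],[0,0,0,0.11,-0.0058,0,0],[0,0,0,0.118,-0.0062,0,0],[0,0,0,0.121,-0.0064,0,0],[0,0,0,0.121,-0.0064,0,0],[0,0,0,0.121,-0.0064,0,0]]'
python3 - <<'E'
from plant import ctrl
import cv2
from h import *
o=ctrl.get_obs();print(o['clock'],o['tool_pos'],o['opening'])
p=o['tool_pos'];out=[]
for n,(x,y,w,h) in (("scene",(190,60,150,250)),("top",(320,200,150,120)),("wrist",(0,0,640,480))):
    im=ctrl.snapshot(n);cv2.imwrite(f"pics/d_{n}.png",im);M=ctrl.camera_model(n)
    print(n,proj(M,[p-[0,0,.017],p-[0,0,.167],[.5573,-.175,.09]]).round(1).tolist())
a=cv2.imread("pics/d_scene.png")[60:310,180:330];a=cv2.resize(a,None,fx=2.4,fy=2.4)
b=cv2.imread("pics/d_wrist.png")[:, :];b=cv2.resize(b,None,fx=.65,fy=.65)
o=np.zeros((600,360+b.shape[1],3),np.uint8);o[:a.shape[0],:360]=a;o[:b.shape[0],360:]=b;cv2.imwrite("pics/d.png",o)
E
```

```text
clock: 5.33
tool_pos: [0.5664, -0.057, 0.3658]
orientation: [179.9, -0.0, -98.3]
force: [-0.1, -0.6, -0.9]
opening: 0.0155
clock: 6.08
tool_pos: [0.5566, -0.1748, 0.3667]
orientation: [180.0, 0.0, -98.3]
force: [-1.0, -0.2, -0.4]
opening: 0.0155
6.0833 [ 0.55656562 -0.17481456  0.36670132] 0.015465543724203818
scene [[230.1, 117.8], [238.4, 198.1], [243.5, 247.1]]
top [[411.6, 255.4], [396.7, 260.2], [388.3, 262.6]]
wrist [[321.2, 371.7], [320.1, 236.3], [318.9, 203.0]]
```

View pics/d.png

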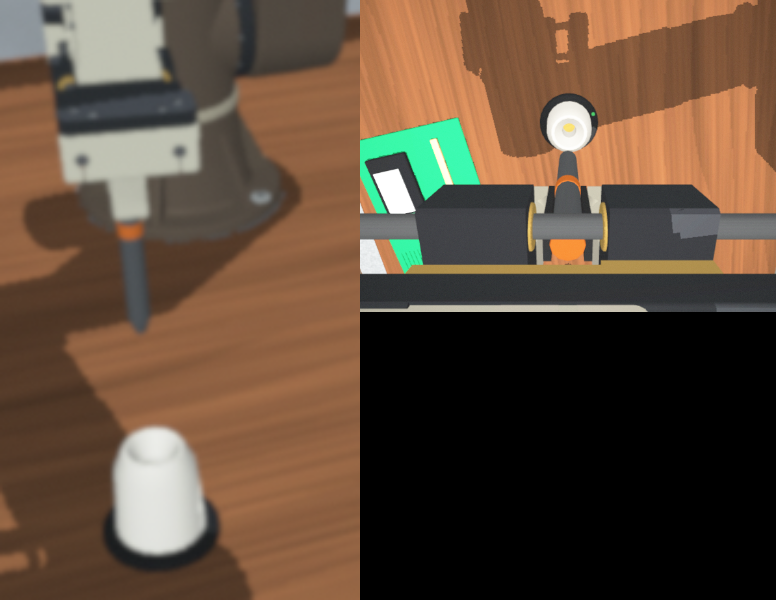

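```bash
python3 - <<'E'
import cv2
im=cv2.imread("pics/d_wrist.png")[135:245,265:375];cv2.imwrite("pics/dw.png",cv2.resize(im,None,fx=5,fy=5,interpolation=cv2.INTER_CUBIC))
E
```

```text
(no output)
```

View pics/dw.png

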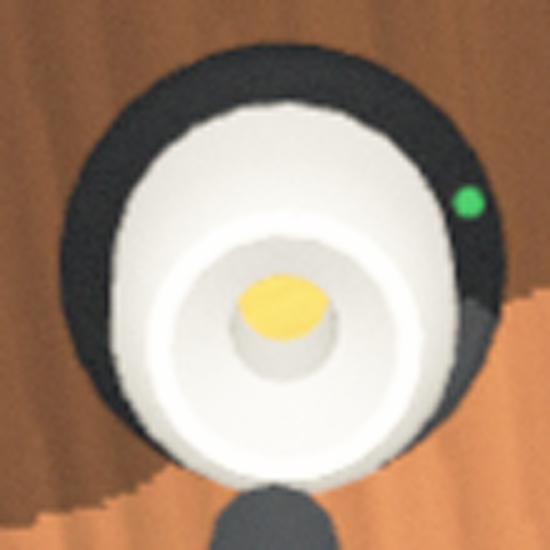

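```bash
python3 - <<'E'
from plant import ctrl
from h import *
W=ctrl.camera_model("wrist");p=ctrl.get_obs()['tool_pos']
print(ray(W,(321.6,204.8),.09),ray(W,(265+284/5-.4,135+325/5-.4),.07),ray(W,(265+282/5-.4,135+265/5-.4),.006))
print("tip seen",ray(W,(319.9,236.4),p[2]-.167),p)
E
```

```text
[ 0.55520953 -0.17307681  0.09      ] [ 0.55515044 -0.17399545  0.07      ] [ 0.55508953 -0.1750838   0.006     ]
tip seen [ 0.55666289 -0.17486715  0.20011825] [ 0.55676491 -0.17444366  0.36711825]
```

Wrist view: dock mouth centred at (321.6,204.8), which gives about (0.5552,-0.174). The top camera gave (0.5574,-0.1755), so I use the middle, about (0.556,-0.1745). The bore has ±2 mm of play, so I descend in stages and watch the force.

```bash
python3 -m creep '[[0,0,0,0,0.0006,0.01,0],[0,0,0,0,0.0006,0.03,0],[0,0,0,0,0.0006,0.055,0],[0,0,0,0,0.0006,0.08,0],[0,0,0,0,0.0006,0.1,0],[0,0,0,0,0.0006,0.115,0],[0,0,0,0,0.0006,0.12,0],[0,0,0,0,0.0006,0.12,0]]'
python3 -m creep '[[0,0,0,0,0,0.005,0],[0,0,0,0,0,0.01,0],[0,0,0,0,0,0.015,0],[0,0,0,0,0,0.02,0],[0,0,0,0,0,0.025,0],[0,0,0,0,0,0.03,0],[0,0,0,0,0,0.03,0]]'
```

```text
clock: 6.9
tool_pos: [0.5553, -0.1747, 0.2454]
orientation: [179.8, -0.0, -98.3]
force: [0.0, 0.4, 0.2]
opening: 0.0153
clock: 7.48
tool_pos: [0.5556, -0.1751, 0.216]
orientation: [179.9, 0.0, -98.3]
force: [-0.4, 0.7, -1.4]
opening: 0.0156
```

```bash
python3 -m creep '[[0,0,0,0,0,0.004,0],[0,0,0,0,0,0.008,0],[0,0,0,0,0,0.012,0],[0,0,0,0,0,0.015,0],[0,0,0,0,0,0.017,0],[0,0,0,0,0,0.017,0]]'
python3 -m creep '[[0,0,0,0,0,0.002,0],[0,0,0,0,0,0.004,0],[0,0,0,0,0,0.006,0],[0,0,0,0,0,0.008,0],[0,0,0,0,0,0.01,0],[0,0,0,0,0,0.01,0]]'
```

```text
clock: 7.98
tool_pos: [0.5561, -0.1752, 0.2]
orientation: [180.0, -0.0, -98.3]
force: [0.9, -0.4, -0.7]
opening: 0.0154
clock: 8.48
tool_pos: [0.5561, -0.1751, 0.1898]
orientation: [-180.0, 0.0, -98.3]
force: [-0.0, 0.2, 0.3]
opening: 0.0153
```

```bash
python3 -m creep '[[0,0,0,0,0,0.002,0],[0,0,0,0,0,0.004,0],[0,0,0,0,0,0.006,0]]'
python3 -m creep '[[0,0,0,0,0,0.002,0],[0,0,0,0,0,0.004,0],[0,0,0,0,0,0.006,0]]'
python3 -m creep '[[0,0,0,0,0,0.001,0],[0,0,0,0,0,0.002,0],[0,0,0,0,0,0.002,0]]'
python3 - <<'E'
from plant import ctrl
import cv2
from h import *
o=ctrl.get_obs();print(o['clock'],o['tool_pos'],o['force'])
im=ctrl.snapshot("scene")
cv2.imwrite("pics/e.png",cv2.resize(im[170:310,190:310],None,fx=4,fy=4,interpolation=cv2.INTER_CUBIC))
E
```

```text
clock: 8.73
tool_pos: [0.5562, -0.1751, 0.1841]
orientation: [-180.0, -0.0, -98.3]
force: [-0.5, -0.3, 4.4]
opening: 0.0156
clock: 8.98
tool_pos: [0.5562, -0.1751, 0.178]
orientation: [-180.0, -0.0, -98.3]
force: [-0.3, -0.3, 3.7]
opening: 0.0153
clock: 9.23
tool_pos: [0.5563, -0.1752, 0.1768]
orientation: [-180.0, -0.0, -98.3]
force: [-1.6, 0.9, 8.5]
opening: 0.015
9.2333 [ 0.55627109 -0.17521579  0.17681557] [-1.63791379  0.91319245  8.5285958 ]
```

View pics/e.png

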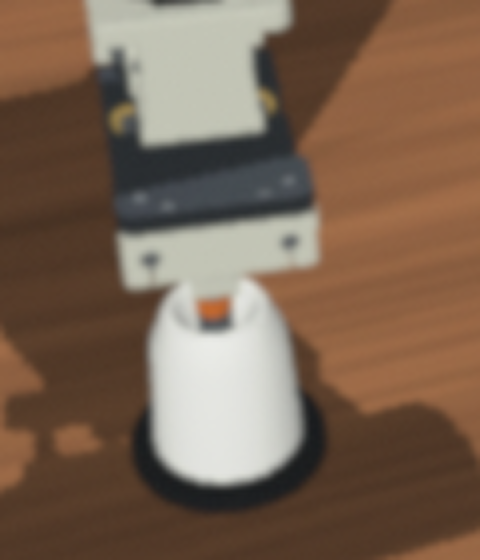

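Force has risen to 8.5 N, above plunger friction, at about the bottoming height. I press a little more to confirm the hard stop.

```bash
python3 -m creep '[[0,0,0,0,0,0.001,0],[0,0,0,0,0,0.001,0]]'
python3 -m creep '[[0,0,0,0,0,0.001,0],[0,0,0,0,0,0.001,0],[0,0,0,0,0,0.001,0]]'
```

```text
clock: 9.45
tool_pos: [0.5564, -0.1753, 0.1767]
orientation: [-179.9, -0.0, -98.3]
force: [-3.5, 1.7, 16.2]
opening: 0.0155
clock: 9.7
tool_pos: [0.5565, -0.1753, 0.1766]
orientation: [-179.9, -0.0, -98.3]
force: [-5.4, 3.5, 21.9]
opening: 0.0156
```

TCP is stalled at 0.1766 under 22 N, so it is at the hard stop. I relax the push, open, and rise straight up.

```bash
python3 -m creep '[[0,0,0,0,0,-0.001,0],[0,0,0,0,0,-0.003,0],[0,0,0,0,0,-0.003,0],[0,0,0,0,0,-0.003,0.5],[0,0,0,0,0,-0.003,0.8],[0,0,0,0,0,-0.003,0.8],[0,0,0,0,0,-0.003,0.8],[0,0,0,0,0,-0.003,0.8],[0,0,0,0,0,-0.003,0.8],[0,0,0,0,0,-0.003,0.8]]'
python3 -m creep '[[0,0,0,0,0,-0.005,0.8],[0,0,0,0,0,-0.02,0.8],[0,0,0,0,0,-0.045,0.8],[0,0,0,0,0,-0.075,0.8],[0,0,0,0,0,-0.105,0.8],[0,0,0,0,0,-0.13,0.8],[0,0,0,0,0,-0.145,0.8],[0,0,0,0,0,-0.15,0.8],[0,0,0,0,0,-0.15,0.8]]'
python3 - <<'E'
from plant import ctrl
import cv2
from h import *
o=ctrl.get_obs();print(o['clock'],o['tool_pos'],o['force'])
im=ctrl.snapshot("scene");cv2.imwrite("pics/f_full.png",im);w=ctrl.snapshot("wrist");cv2.imwrite("pics/f_w.png",w)
c=cv2.resize(im[200:300,200:290],None,fx=6,fy=6,interpolation=cv2.INTER_CUBIC);cv2.imwrite("pics/f.png",c)
cv2.imwrite("pics/fs.png",cv2.resize(im[150:300,360:640],None,fx=2,fy=2))
S=ctrl.camera_model("scene")
for z in(.160,.10,.09): print(z,((proj(S,[[.556,-.175,z]])-[200,200])*6).round())
h=cv2.cvtColor(im,cv2.COLOR_BGR2HSV)[200:300,200:290]
k,_,st,ce=cv2.connectedComponentsWithStats(cv2.inRange(h,(6,170,120),(18,255,255)))
T=[x.tolist() for x in st[1:] if x[4]>6];print(T)
E
```

```text
clock: 10.53
tool_pos: [0.5561, -0.1751, 0.1771]
orientation: [180.0, 0.0, -98.3]
force: [-0.6, -0.3, -0.3]
opening: 0.0568
clock: 11.28
tool_pos: [0.5564, -0.1752, 0.3288]
orientation: [-179.8, 0.0, -98.3]
force: [-0.6, 0.8, -0.3]
opening: 0.0701
11.2833 [ 0.55643777 -0.17517498  0.32882323] [-0.56379209  0.75042831 -0.30065681]
0.16 [[241.  98.]]
0.1 [[257. 255.]]
0.09 [[260. 280.]]
[[36, 13, 9, 10, 78], [41, 45, 5, 3, 15]]
```

View pics/f.png

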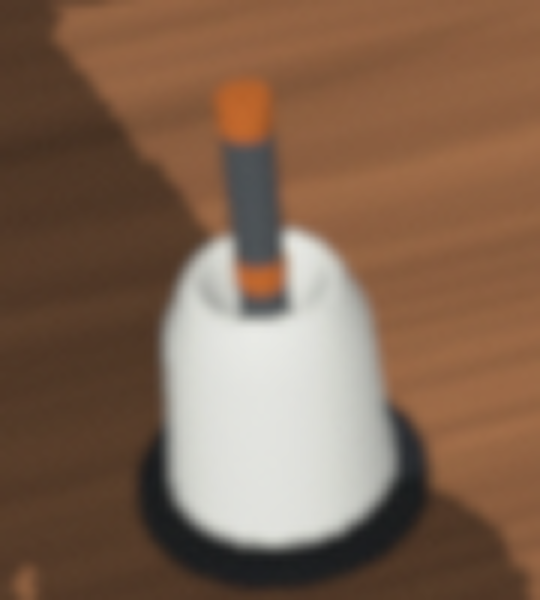

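View pics/fs.png

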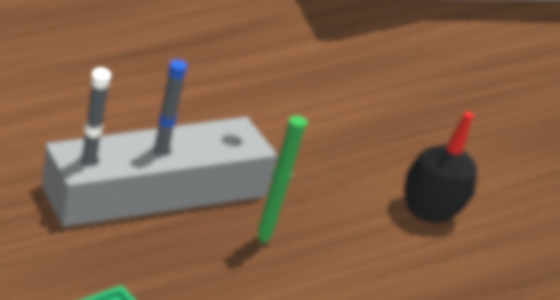

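View pics/f_w.png

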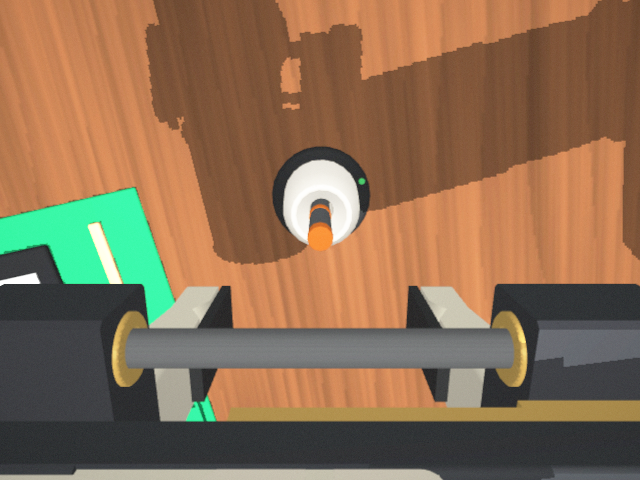

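Scene crop: the pen stands upright in the dock and the lower edge of its band is at row ~296, against ~290 expected for rim level on the pen's near side. That is level within about 2 mm, with none of the 25 mm standing proud. Wrist view: cap at (320,237), centred and released. The blue and white pens are still in the stand, with only the orange one's hole empty.

```bash
python3 -c "
from plant import ctrl
print(ctrl.close_job())"
```

```text
the job is handed in; nothing more can be done
None
```

The orange-banded pen screwdriver is standing in the white charging dock, pushed fully home and released, and the job is handed in at about 11.4 s on the robot's clock. I gripped it across the row of pens, lifted it clear, lowered it into the dock and pushed the plunger down.

- **Fully home:** the push took about 4 N while the plunger slid. The gripper then stalled at a TCP height of 0.1766 m under 22 N, which is the expected bottoming height (0.177 m).
- **Band and rim:** in the picture after release, the band's lower edge is level with the rim to within about 2 mm, the limit of that picture.
- **Other objects:** the blue and white pens are still standing in the stand, and the green look-alike was not touched. The gripper is about 150 mm above where it let go, touching nothing.
- **Disagreement:** the top and wrist cameras differed by about 2 mm on the dock's centre. I aimed at the middle, and the pen went in with no side force above sensor noise until the final push against the stop.

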